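Draw a shaft from its storage tube into the length gauge

TASK

Draw the steel shaft out of the horizontal storage tube under the shelf and feed it along the V trough, passing beneath the low arch of the length gauge, until it has left the tube and its leading end rests against the stop block. Leave it lying in the trough, and leave the other things on the bench where they stand.

Things in the scene. Friction and masses are not known exactly. Their poses are not given: they have to be found in the camera images.
- rack: Fixed stand in one straight line: storage tube under a shelf, open gap, length gauge. Origin on the bench below the tube's mouth; +y is the drawing direction, from tube to gauge; z up. Sizes below are in mm, in these axes. Gap: y 0 to 139, where the shaft is free on all sides, the bench 73 below its axis. Shelf posts, 18 square, at x +-80, y -55 and -295.
- tube_mouth (a point): Centre of the open end of the grey plastic tube, on its axis, 75 above the bench; axes as the rack's. The tube runs from y -300 to 0; inside diameter 20, outside 28.
- shelf_edge (a point): Middle of the lower edge of the shelf board over the tube, at y 60, height 187: the board (x -95 to +95, y -315 to 60) juts 60 over the gap, so the shaft near the mouth can be taken only with the tool leaning towards +y, its fingers pointing down and towards the tube, about 35 degrees from vertical. Blue bins on it, 40 back from the edge or more, reach height 278.
- trough (a point): Start of the aluminium 90-degree V trough (y 170 to 400, 41 wide), at y 170, on the line where the axis of a shaft lying in it runs: x 0, height 71. A V lead-in, sloping down towards the tube, reaches from it to y 139.
- arch (a point): Low grey gantry across the trough, y 230 to 280, x -43 to 43, up to 113 high (125 at a small cap). The point is at mid-length on the underside of its beam, 85 above the bench. Opening 58 wide; a shaft in the trough passes with 6 of headroom, fingers do not.
- stop: Dark steel T-shaped stop block fixed across the trough beyond the arch, its face at y 340 to 370 of the rack (differs each time). Origin = stop_face; axes as the rack's. 14 thick in y, 58 wide in its upper part, 48 to 96 above the bench, with a small cap up to 108.
- stop_face (a point): Point on the stop's face towards the tube, where the centre of the shaft's end comes to rest (height 71).
- shaft: Loose plain round steel shaft, 16 diameter, 300 long, about 0.5 kg. Origin at its middle, +y along it towards the leading end. At the start it lies in the tube on the tube's floor (its axis at height 73), with 50 to 70 protruding from the mouth. It slides freely with light friction; it may spin about its own length.
- shaft_head (a point): Centre of the shaft's leading end face, which protrudes from the tube.
- shaft_tail (a point): Centre of the shaft's rear end face, inside the tube at the start.
- gearmotor: Bystander: blue motor 94 diameter standing upright with an aluminium gearbox on top, 196 high, 4 kg, on the +x side of the tube. Origin under the motor's centre.
- mounting_foot: Bystander: flat ribbed blue plastic foot, 50 x 120 x 20, lying on the bench on the +x side of the gap. Origin at the centre of its underside.
- bearing: Bystander: steel bearing ring, 52 diameter, 15 high, lying flat on the robot's side (-x) of the gap. Origin at the centre of its underside.

How it is judged (in metres and radians):
On the way, in this order (a step that is already met when the one before it is completed fails the run):
1. the shaft's leading end is past the middle of the arch, beneath it, with the rear end still in the tube (y of shaft_head in the frame of arch above 0 m and z of shaft_head in the frame of arch below -0.004 m and y of shaft_tail in the frame of tube_mouth below -0.005 m), for 0.05 s.
2. the shaft's rear end has left the tube (y of shaft_tail in the frame of tube_mouth above 0.003 m), for 0.05 s.
At the end, for the whole second after the job is handed in: The shaft lies still in the V trough, its leading end within 3 mm of the stop's face and within 4 mm of the trough's line sideways and in height, its length within 0.03 rad of the trough's direction, its rear end out of the tube by more than 3 mm, and released (y of shaft_head in the frame of stop_face between -0.003 and 0.003 m and x of shaft_head in the frame of stop_face between -0.004 and 0.004 m and z of shaft_head in the frame of stop_face between -0.004 and 0.004 m and angle between the y axis of shaft and the y axis of rack, either way round below 0.03 rad and y of shaft_tail in the frame of tube_mouth above 0.003 m and linear speed of shaft below 0.01 m/s); the robot touches nothing.
It fails at once if the gearmotor is shifted more than 20 mm (distance of gearmotor from where it was at the start of the episode above 0.02 m).
It fails at once if the mounting foot is shifted more than 20 mm (distance of mounting_foot from where it was at the start of the episode above 0.02 m).
It fails at once if the bearing is shifted more than 20 mm (distance of bearing from where it was at the start of the episode above 0.02 m).
It also fails if it takes over 51 s, if anything falls off the work surface, if the arm or the gripper's body presses on something with over 40 N, if the wrist force passes 120 N, or if a joint passes its speed limit or range.

ROBOT

A 6-joint arm with a two-finger parallel gripper is mounted at the origin on the work surface. World frame = base frame: x ahead of the robot, y to its left, z up, the work surface at z = 0. Lengths are in m, angles in degrees, forces in N, time in s.
With the tool pointing down it reaches from about 0.4 to 0.825 m from the base axis. Payload 7 kg.
Tool frame: the origin (TCP) lies on the centre line of the jaws, within the pads' length; the fingertips stand 14 mm ahead of it and the grasp point (between the pads) lies 5 mm behind it; z points along the fingers, x is the direction in which the jaws open and shut, and the axes are right-handed (so a half turn about z gives the same grasp; the last joint's range is limited). The gripper opens to 88 mm and grips with 3 to 60 N. Pads are 19 mm wide; open, the fingers measure 130 mm over their backs; the gripper's body (78 mm by 193 mm) begins 47 mm behind the grasp point.
Start: joints at [85.949, 20.546, 0.682, 0, -70.136, -16.507], TCP at [0.237, 0.632, 0.241] pointing down, gripper open.
Joint ranges: [-176.03, 176.03], [-82.01, 121.73], [-58.28, 71.71], [-173.87, 95.51], [-174.79, -0.11], [-173.66, 173.66]. Speed limits (degrees/s): [136.94, 136.94, 172.46, 180, 180, 180].

INTERFACE

Orientations are given as [roll, pitch, yaw] about the fixed x, y, z axes, in that order (R = Rz(yaw) Ry(pitch) Rx(roll)).
In Python, from plant import * gives the robot as it stands.
- The arm moves only by the shell command python3 -m handwheel 'ROWS' [OPENING]. ROWS is JSON, a list of rows, each a list of 2 entries, a list of its own where there are three numbers: the shift along the tool's x, y, z each as a share of 0.2 m, from -1 to 1, then the turn, a rotation vector about the tool's x, y, z each as a share of 360 degrees, from -1 to 1. In form: [[[tx, ty, tz], [ax, ay, az]], ...]. A call has 1 to 5 rows; each row is the pose to reach, as a shift and turn from the pose commanded when the call began, along the tool's axes at that moment, turning the shorter way round; what a row does not reach only later rows make up. A row lasts 1/12 s, in which the tool goes at most 41.7 mm and 7.16 degrees, less where a joint would pass 70% of its speed; a pose out of reach is approached as far as the arm can. A call with a number of a shift or a turn outside -1 to 1 is refused whole. A call with a gripper value outside its range is refused whole. OPENING is the closure, from -1 (fully open) to 1 (shut), set as the call begins (- or left out, the last holds). The fingers move at their own pace and stop on an object; the grip force is fixed at half the most. Time passes only in rows, so rows that repeat a pose let the fingers close. It gives the time, the measured TCP pose, the force and the opening at its end, in the units of the state.
- get_obs(): the state, without advancing time (a new reading comes with each control period).
- snapshot(name): name is "scene" or "top" or "wrist"; returns a dict with "color" (480x640x3 uint8, red, green, blue), "z_map" (480x640 float32, m along the optical axis (not along the pixel's ray), 0 where there is no reading), "intrinsics" (3x3 intrinsics, pixels), "rvec" (rotation vector, rad) and "tvec" (3), from world to camera coordinates, as OpenCV has them. Camera axes: x right, y down, z forward; pixel columns grow to the right and rows downward; lengths in m; the calibration is good to about 2 mm. A picture is of the moment at which its call begins.
- close_job(): hands the job in, once; it reports no verdict.
The state is a dict: "clock": time; "joint_pos": joint angles; "qvel": joint speeds; "tau": joint torques, N m; "tool_pos": TCP position; "orientation": TCP orientation; "force": force on the tool from outside, world axes, zero at the start; "moment": the same for the moment, N m; "opening": finger opening in m.
Only numpy, scipy, OpenCV 4.12 (cv2) and the standard library are available. Lean on these libraries where they do the work, as an engineer would, in place of code of your own. Each camera call takes 0.05 s, during which the arm holds its last target. There are 200 camera calls.

## Working session

There is one attempt and no reset: what is moved stays moved. The work goes in short steps, Python scripts to look and compute and a shell command to move; the robot and the scene stay as the last step left them, time stands still between calls to the robot, and variables do not carry over. Pictures are saved under pics/ and viewed, about 8 in all and at most 12, crops included, and the job is handed in when it is done.

```bash
ls; mkdir -p pics; cat > h.py <<'E'
from plant import *
import numpy as np, cv2, json
from scipy.spatial.transform import Rotation as R
def cam(n):
    s=snapshot(n); s['R']=cv2.Rodrigues(np.array(s['rvec'],float))[0]; s['t']=np.array(s['tvec'],float).ravel(); s['K']=np.array(s['intrinsics'],float); return s
def cloud(s):
    z=s['z_map']; v,u=np.mgrid[:480,:640]; K=s['K']
    P=np.stack([(u-K[0,2])/K[0,0]*z,(v-K[1,2])/K[1,1]*z,z],-1)
    return (P-s['t'])@s['R']
def px(s,p):
    c=s['R']@np.array(p,float)+s['t']; q=s['K']@c; return q[:2]/q[2]
E
python3 - <<'E'
from h import *
o=get_obs(); print(o)
ims=[]
for n in ('scene','top'):
    s=cam(n); np.savez('pics/'+n,**s); cv2.imwrite(f'pics/{n}.png',s['color'][:,:,::-1]); print(n,-s['R'].T@s['t'])
E
```

```text
pics
{'clock': 0.0, 'joint_pos': array([ 8.59484118e+01,  2.05916428e+01,  6.34771377e-01, -2.08498138e-02,
       -7.01357951e+01, -1.65068243e+01]), 'qvel': array([-0.04417836, -0.07747255,  0.04277829,  0.06726076, -0.04232777,
        0.01052374]), 'tau': array([-7.25881928e-04, -5.82723427e+01,  2.93059802e+01,  6.99738532e+00,
        6.89040593e-03, -1.66713940e-04]), 'tool_pos': array([0.23689112, 0.63157489, 0.23962561]), 'orientation': array([-1.79992460e+02, -9.44167970e-02, -1.10565519e+02]), 'force': array([-0.03603005,  0.48355588,  0.21828435]), 'moment': array([-0.01715073, -0.0143482 , -0.00177737]), 'opening': 0.08784914605263043}
scene [0.80676453 0.09915363 0.90851173]
top [0.44122919 0.06099539 0.90432965]
```

View pics/scene.png

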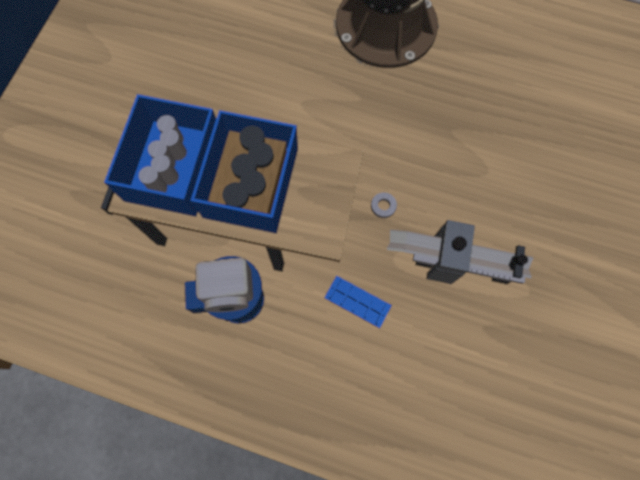

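View pics/top.png

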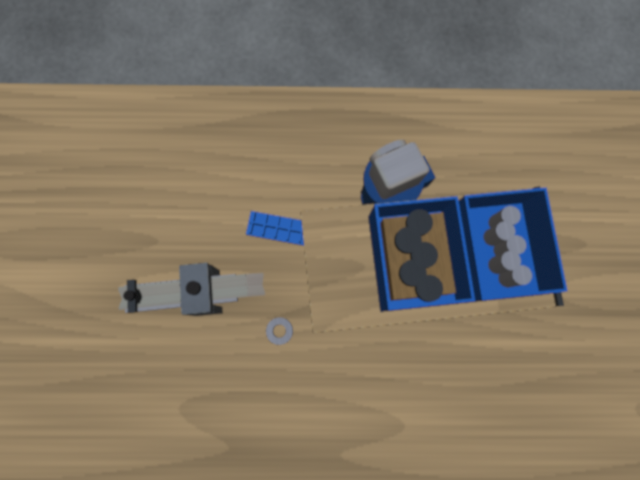

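The scene view shows the shelf with bins on the left, the arch cap at (459,243), the stop cap at (519,262), the bearing at (384,205) and the foot at (358,302). In the top view the arch cap is at (193,288), the stop cap at (131,295), and the shelf edge runs from (303,213) to (312,331). The shaft is hidden under the shelf.

```bash
python3 - <<'E'
from h import *
for n in ('scene','top'):
    s=dict(np.load(f'pics/{n}.npz')); P=cloud(s); ok=s['z_map']>0
    def pts(u0,u1,v0,v1,z0,z1):
        m=np.zeros((480,640),bool); m[v0:v1,u0:u1]=1
        m&=ok&(P[...,2]>z0)&(P[...,2]<z1); return P[m]
    def rect(q,l):
        r=cv2.minAreaRect((q[:,:2]*1000).astype(np.float32)); print(n,l,len(q),'z',np.median(q[:,2]).round(4),r)
    T=n=='top'
    rect(pts(*((160,240,250,325) if T else (410,490,210,290)),.104,.118),'arch')
    q=pts(*((160,240,250,325) if T else (410,490,210,290)),.120,.130);print('archcap',q.mean(0) if len(q) else 0,len(q))
    rect(pts(*((110,155,270,325) if T else (500,540,235,290)),.088,.101),'stop')
    q=pts(*((110,155,270,325) if T else (500,540,235,290)),.102,.113);print('stopcap',q.mean(0) if len(q) else 0,len(q))
    rect(pts(*((295,600,170,340) if T else (90,370,80,280)),.18,.215),'shelf')
    rect(pts(*((300,370,200,335) if T else (290,370,130,270)),.18,.215),'shelffront')
    rect(pts(*((240,310,200,250) if T else (315,400,270,335)),.012,.03),'foot')
    rect(pts(*((260,300,310,350) if T else (365,400,190,220)),.008,.03),'bearing')
    rect(pts(*((350,440,130,205) if T else (180,270,250,325)),.15,.25),'motor')
    q=pts(*((100,270,260,325) if T else (380,540,225,290)),.05,.09)
    rect(q,'trough')
E
```

```text
scene arch 1252 z 0.1133 ((505.96636962890625, 260.33575439453125), (87.84410095214844, 51.07811737060547), 6.214674472808838)
archcap [0.50704984 0.2601162  0.12534215] 166
scene stop 241 z 0.0961 ((494.1739807128906, 373.94256591796875), (58.669403076171875, 15.83362102508545), 6.430842876434326)
stopcap [0.49477578 0.3741158  0.10822746] 100
scene shelf 13423 z 0.2035 ((586.9203491210938, -115.74700927734375), (254.4153289794922, 397.93255615234375), 11.435149192810059)
scene shelffront 6897 z 0.2034 ((533.11767578125, 12.091053009033203), (191.58328247070312, 110.66578674316406), 6.3868255615234375)
scene foot 414 z 0.0202 ((636.85302734375, 128.04510498046875), (109.4437255859375, 44.25608825683594), 79.23545837402344)
scene bearing 405 z 0.0149 ((433.49493408203125, 119.8763656616211), (51.097469329833984, 50.545833587646484), 22.582530975341797)
scene motor 2574 z 0.1947 ((709.660888671875, -85.21870422363281), (74.35877990722656, 80.3573226928711), 25.019845962524414)
scene trough 2881 z 0.0681 ((509.7679748535156, 275.664794921875), (262.4493408203125, 85.65154266357422), 89
[... 419 characters left out ...]
06), (252.6415252685547, 383.72491455078125), 6.225369453430176)
top shelffront 7727 z 0.2032 ((531.1069946289062, 12.176090240478516), (189.96139526367188, 110.31914520263672), 6.162264823913574)
top foot 366 z 0.0199 ((634.5506591796875, 129.36961364746094), (107.09349060058594, 44.395347595214844), 79.55858612060547)
top bearing 445 z 0.0151 ((431.10693359375, 119.27267456054688), (48.93174362182617, 49.86600112915039), 0.37359946966171265)
top motor 2306 z 0.1942 ((692.1661987304688, -83.38797760009766), (112.52821350097656, 103.2307357788086), 7.189116477966309)
top trough 2728 z 0.0685 ((497.9582824707031, 274.77496337890625), (85.12724304199219, 261.2079162597656), 12.175453186035156)
```

```bash
cat >> h.py <<'E'
YAW=np.radians(6.25); YD=np.array([-np.sin(YAW),np.cos(YAW),0]); XD=np.array([np.cos(YAW),np.sin(YAW),0])
ARCH=np.array([.505,.2603,0]); ORG=ARCH-.255*YD
def w2r(p): d=np.asarray(p)-ORG; return np.stack([d@XD,d@YD,np.asarray(p)[...,2]],-1)
def r2w(p): return ORG+p[0]*XD+p[1]*YD+np.array([0,0,p[2]])
def Rt(lean):
    l=np.radians(lean); z=-np.sin(l)*YD+np.array([0,0,-np.cos(l)]); x=-XD; return np.stack([x,np.cross(z,x),z],1)
def state():
    o=get_obs(); Rc=R.from_euler('xyz',o['orientation'],degrees=True).as_matrix(); g=np.array(o['tool_pos'])-.005*Rc[:,2]
    return o,Rc,g
def rows(p,lean):  # grasp point p in rack frame
    o,Rc,g=state(); Rg=Rt(lean); tcp=r2w(p)+.005*Rg[:,2]
    print('t',round(o['clock'],2),'grasp(rack)mm',(w2r(g)*1e3).round(1),'F',np.round(o['force'],1),'open',round(o['opening']*1e3,1),'j',np.round(o['joint_pos']))
    print('shift',(Rc.T@(tcp-o['tool_pos'])/.2).round(3),'turn',(R.from_matrix(Rc.T@Rg).as_rotvec(degrees=True)/360).round(4))
E
python3 -c "
from h import *
rows((0,.15,.25),35)"
```

```text
t 0.1 grasp(rack)mm [-226.1  653.3  244.7] F [-0.2  0.2  0.4] open 87.8 j [ 86.  21.   1.  -0. -70. -17.]
shift [ 1.749 -2.15  -0.028] turn [0.0869 0.0533 0.1698]
```

```bash
M='python3 -m handwheel'; python3 -m handwheel '[[[0.12,-0.14,0],[0.008,0.005,0.017]],[[0.24,-0.28,0],[0.017,0.011,0.034]],[[0.36,-0.42,0],[0.026,0.016,0.051]],[[0.48,-0.57,0],[0.035,0.021,0.068]],[[0.6,-0.72,0],[0.043,0.027,0.085]]]' -1; python3 -c "
from h import *
rows((0,.15,.25),35)"
```

```text
clock: 0.52
tool_pos: [0.3299, 0.4674, 0.2407]
orientation: [-162.5, -5.1, -142.4]
force: [0.1, 0.4, -0.6]
opening: 0.0879
t 0.52 grasp(rack)mm [-151.9  481.5  245.5] F [ 0.1  0.4 -0.6] open 87.9 j [ 81.  18.  -9.  10. -79. -45.]
shift [ 0.22  -1.733  0.541] turn [0.0434 0.0262 0.0843]
```

```bash
python3 -m handwheel '[[[0.03,-0.19,0.06],[0.009,0.005,0.017]],[[0.05,-0.38,0.12],[0.017,0.01,0.034]],[[0.08,-0.58,0.18],[0.026,0.016,0.05]],[[0.1,-0.77,0.24],[0.035,0.021,0.067]],[[0.12,-0.96,0.3],[0.0434,0.0262,0.0843]]]'; python3 -c "
from h import *
rows((0,.15,.25),35)"
```

```text
clock: 0.93
tool_pos: [0.4346, 0.294, 0.2427]
orientation: [-145.0, -0.0, -173.7]
force: [0.1, 0.4, -0.2]
opening: 0.0876
t 0.93 grasp(rack)mm [-66.3 299.  246.8] F [ 0.1  0.4 -0.2] open 87.6 j [ 67.  21. -14.  16. -87. -66.]
shift [-0.331 -0.62   0.414] turn [-0.     -0.      0.0001]
```

```bash
python3 -m handwheel '[[[-0.08,-0.15,0.1],[0,0,0]],[[-0.16,-0.31,0.2],[0,0,0]],[[-0.24,-0.46,0.31],[0,0,0]],[[-0.331,-0.62,0.414],[0,0,0]],[[-0.331,-0.62,0.414],[0,0,0]]]'; python3 -c "
from h import *
rows((0,.126,.196),35)
s=cam('wrist'); np.savez('pics/w1',**s); cv2.imwrite('pics/w1.png',s['color'][:,:,::-1]);print(w2r(-s['R'].T@s['t']))
for n,p in dict(mouth=(0,0,.075),edge=(0,.06,.187),head=(0,.06,.073),tr=(0,.17,.071)).items(): print(n,px(s,r2w(p)))
"
```

```text
clock: 1.35
tool_pos: [0.5176, 0.1492, 0.245]
orientation: [-145.1, -0.2, -173.8]
force: [-0.8, 0.7, 0.4]
opening: 0.0875
t 1.35 grasp(rack)mm [  0.5 146.  249.1] F [-0.8  0.7  0.4] open 87.5 j [ 52.  17. -22.  24. -79. -56.]
shift [0.001 0.07  0.275] turn [ 0.0003 -0.0006  0.0003]
[0.00099548 0.16844136 0.40234427]
mouth [319.94209557 190.12965604]
edge [320.4393119  193.22622685]
head [319.946151   245.23550182]
tr [319.96042911 363.25404054]
```

View pics/w1.png

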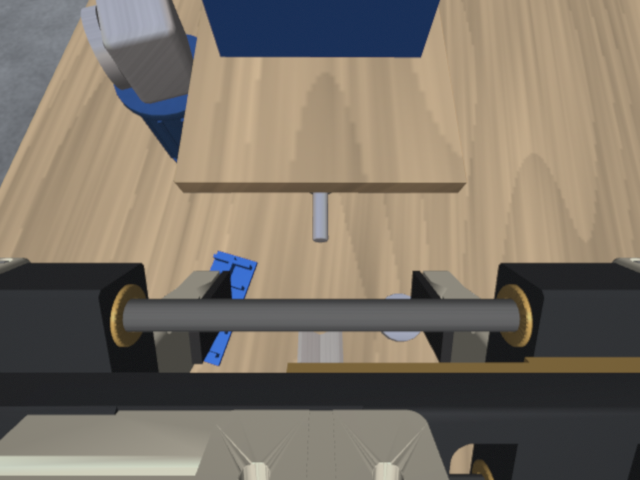

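The wrist view shows the shaft emerging under the shelf edge, from (320,193) to its head at (320,241), centred where predicted (column 320). I'll refine this with depth.

```bash
python3 - <<'E'
from h import *
s=dict(np.load('pics/w1.npz')); P=w2r(cloud(s)); 
for v in range(196,248,5):
    r=P[v,305:336]; m=(r[:,2]>.06)&(r[:,2]<.1)
    print(v,m.sum(),r[m].mean(0).round(4) if m.any() else '', r[m][:,2].max().round(4) if m.any() else '')
for v in range(336,362,6):
    r=P[v,285:360]; m=(r[:,2]>.04)&(r[:,2]<.1)
    print(v,m.sum(),(r[m][:,0].min().round(4),r[m][:,0].max().round(4),r[m][:,1].mean().round(4),r[m][:,2].min().round(4),r[m][:,2].max().round(4)) if m.any() else '')
m=(P[...,2]>.18)&(P[...,2]<.21)&(s['z_map']>0); m[:, :170]=0; m[250:]=0; q=P[m]; print('shelf',q.min(0),q.max(0))
rows((0,.102,.161),35)
E
```

```text
196 15 [-0.0001  0.0083  0.078 ] 0.0809
201 15 [-0.0001  0.0141  0.0783] 0.0803
206 16 [0.0005 0.0195 0.0778] 0.0804
211 16 [0.0005 0.0253 0.0785] 0.0819
216 16 [0.0005 0.0306 0.0778] 0.0809
221 16 [0.0005 0.036  0.0779] 0.0804
226 16 [0.0005 0.0415 0.078 ] 0.0806
231 16 [0.0005 0.0468 0.0781] 0.0809
236 16 [0.0005 0.0521 0.0782] 0.0801
241 14 [0.0004 0.055  0.0714] 0.0722
246 0  
336 44 (np.float64(-0.0196), np.float64(0.0204), np.float64(0.1459), np.float64(0.0485), np.float64(0.0687))
342 44 (np.float64(-0.0195), np.float64(0.0201), np.float64(0.1514), np.float64(0.0523), np.float64(0.0706))
348 45 (np.float64(-0.02), np.float64(0.02), np.float64(0.1568), np.float64(0.0543), np.float64(0.0711))
354 46 (np.float64(-0.0198), np.float64(0.0206), np.float64(0.1621), np.float64(0.055), np.float64(0.0733))
360 45 (np.float64(-0.0196), np.float64(0.0205), np.float64(0.1673), np.float64(0.0575), np.float64(0.0757))
shelf [-0.09498069 -0.13033615  0.18001586] [0.13317139 0.06095819 0.20999577]
t 1.4 grasp(rack)mm [  0.3 148.1 249.3] F [ 0.9  0.1 -0.7] open 87.6 j [ 53.  17. -22.  24. -79. -57.]
shift [-0.     0.063  0.494] turn [ 0.0003 -0.0004  0.0002]
```

```bash
python3 -m handwheel '[[[0,0.02,0.17],[0,0,0]],[[0,0.04,0.34],[0,0,0]],[[0,0.06,0.49],[0,0,0]],[[0,0.06,0.49],[0,0,0]]]'; python3 -c "
from h import *
rows((0.0003,.041,.073),35)"
```

```text
clock: 1.73
tool_pos: [0.519, 0.1057, 0.1537]
orientation: [-144.9, -0.5, -173.6]
force: [-0.6, -1.6, 0.3]
opening: 0.0876
t 1.73 grasp(rack)mm [ -2.9 102.6 157.8] F [-0.6 -1.6  0.3] open 87.6 j [ 49.  20. -32.  27. -66. -60.]
shift [-0.019 -0.009  0.524] turn [-0.0002 -0.001   0.0011]
```

```bash
python3 -m handwheel '[[[0,0,0.13],[0,0,0]],[[0,0,0.26],[0,0,0]],[[0,-0.005,0.38],[0,0,0]],[[0,-0.005,0.38],[0,0,0]],[[0,-0.005,0.38],[0,0,0]]]'; python3 -c "
from h import *
rows((0.0003,.041,.073),35)"
```

```text
clock: 2.15
tool_pos: [0.5269, 0.0653, 0.0965]
orientation: [-145.1, -0.2, -173.5]
force: [0.1, 0.9, 0.5]
opening: 0.0874
t 2.15 grasp(rack)mm [  0.5  61.6 100.6] F [0.1 0.9 0.5] open 87.4 j [ 45.  23. -38.  32. -57. -63.]
shift [ 0.001 -0.006  0.172] turn [0.0002 0.     0.0009]
```

Last bit in, then close.

```bash
python3 -m handwheel '[[[0,0,0.08],[0,0,0]],[[0,-0.005,0.17],[0,0,0]],[[0,-0.005,0.17],[0,0,0]],[[0,-0.005,0.17],[0,0,0]]]'; python3 -c "
from h import *
rows((0.0003,.041,.073),35)
s=cam('wrist'); cv2.imwrite('pics/w2.png',s['color'][:,:,::-1])"; python3 -m handwheel '[[[0,0,0],[0,0,0]],[[0,0,0],[0,0,0]],[[0,0,0],[0,0,0]],[[0,0,0],[0,0,0]],[[0,0,0],[0,0,0]]]' 1;  python3 -m handwheel '[[[0,0,0],[0,0,0]],[[0,0,0],[0,0,0]],[[0,0,0],[0,0,0]]]'; python3 -c "
from h import *
rows((0.0003,.115,.073),35)"
```

```text
clock: 2.48
tool_pos: [0.5297, 0.046, 0.07]
orientation: [-145.2, -0.1, -173.5]
force: [0.1, -0.1, 0.6]
opening: 0.0873
t 2.48 grasp(rack)mm [ 1.2 42.1 74.1] F [ 0.1 -0.1  0.6] open 87.3 j [ 43.  25. -41.  36. -52. -65.]
shift [ 0.005 -0.002  0.007] turn [0.0004 0.0003 0.0008]
clock: 2.95
tool_pos: [0.5291, 0.0452, 0.0692]
orientation: [-145.2, -0.1, -173.5]
force: [0.0, 0.4, 0.4]
opening: 0.0599
clock: 3.2
tool_pos: [0.529, 0.0449, 0.0689]
orientation: [-145.2, -0.1, -173.5]
force: [0.4, -0.1, 0.6]
opening: 0.04
t 3.2 grasp(rack)mm [ 0.4 41.1 73. ] F [ 0.4 -0.1  0.6] open 40.0 j [ 42.  25. -41.  36. -52. -65.]
shift [-0.001  0.303 -0.211] turn [0.0004 0.0001 0.0008]
```

View pics/w2.png

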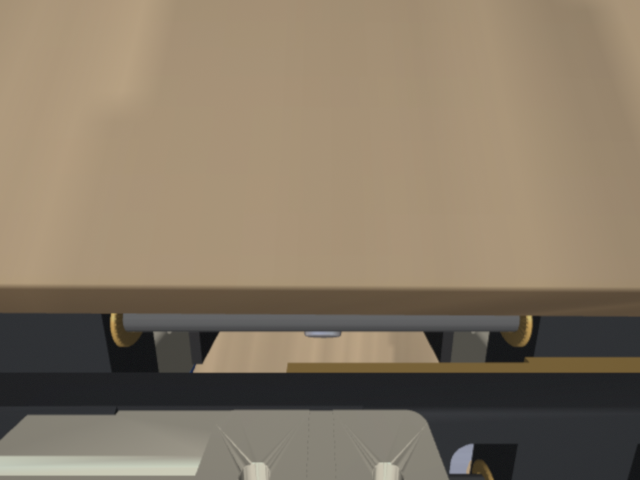

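The picture shows the shaft head just below the rod at (322,333), centred between the jaws, with the shelf edge clear at row 300. The jaws are still closing.

```bash
python3 -m handwheel '[[[0,0,0],[0,0,0]],[[0,0,0],[0,0,0]],[[0,0,0],[0,0,0]],[[0,0,0],[0,0,0]],[[0,0,0],[0,0,0]]]'; python3 -m handwheel '[[[0,0.03,-0.02],[0,0,0]],[[0,0.06,-0.042],[0,0,0]],[[0,0.1,-0.07],[0,0,0]]]';  python3 -c "
from h import *
rows((0.0003,.113,.073),35)"
```

```text
clock: 3.62
tool_pos: [0.529, 0.0449, 0.0689]
orientation: [-145.2, -0.1, -173.5]
force: [0.4, -0.3, -0.6]
opening: 0.0148
clock: 3.87
tool_pos: [0.5258, 0.0693, 0.0689]
orientation: [-145.1, -0.2, -173.6]
force: [1.0, -2.4, -0.7]
opening: 0.015
t 3.87 grasp(rack)mm [-0.1 65.7 73. ] F [ 1.  -2.4 -0.7] open 15.0 j [ 45.  25. -39.  34. -54. -65.]
shift [-0.003  0.194 -0.135] turn [ 0.0004 -0.0001  0.0007]
```

```bash
python3 -m handwheel '[[[0,0.045,-0.031],[0,0,0]],[[0,0.09,-0.063],[0,0,0]],[[0,0.14,-0.098],[0,0,0]],[[0,0.19,-0.133],[0,0,0]],[[0,0.19,-0.133],[0,0,0]]]';  python3 -c "
from h import *
rows((0.0003,.041,.073),35)
s=cam('wrist'); np.savez('pics/w3',**s);cv2.imwrite('pics/w3.png',s['color'][:,:,::-1])
s=cam('scene'); np.savez('pics/s3',**s);cv2.imwrite('pics/s3.png',cv2.resize(s['color'][170:320,300:560,::-1],None,fx=3,fy=3))
"
```

```text
clock: 4.28
tool_pos: [0.5217, 0.119, 0.0689]
orientation: [-145.3, -0.0, -173.3]
force: [-0.7, 1.7, -1.4]
opening: 0.0153
t 4.28 grasp(rack)mm [  1.2 115.6  73.1] F [-0.7  1.7 -1.4] open 15.3 j [ 49.  27. -36.  30. -57. -66.]
shift [ 0.007 -0.306  0.213] turn [0.0007 0.0006 0.001 ]
```

View pics/s3.png

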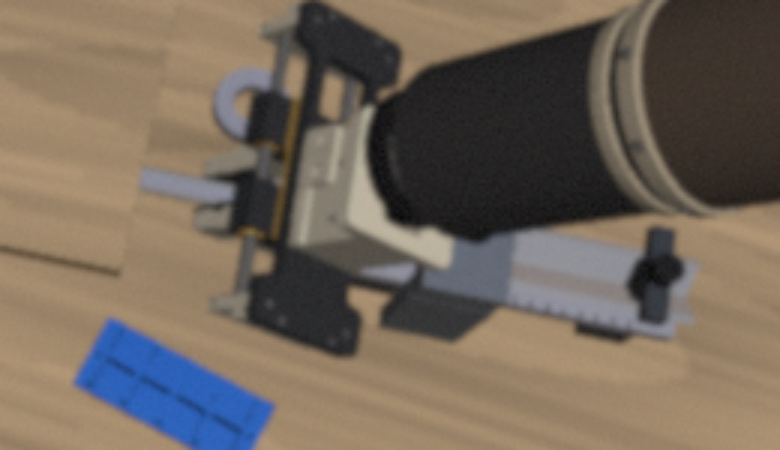

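The shaft (crop (145,180)–(230,190)) is held between the fingers and drawn out of the tube, and the gauge is clear. Next I open slightly, slide back and regrip.

```bash
python3 -m handwheel '[[[0,0,0],[0,0,0]],[[0,0,0],[0,0,0]],[[0,0,0],[0,0,0]]]' 0.25; python3 -m handwheel '[[[0,-0.06,0.042],[0,0,0]],[[0,-0.13,0.091],[0,0,0]],[[0,-0.2,0.139],[0,0,0]],[[0.005,-0.26,0.181],[0,0,0.001]],[[0.005,-0.305,0.212],[0,0,0.001]]]'; python3 -m handwheel '[[[0,0,0],[0,0,0]],[[0,0,0],[0,0,0]]]'; python3 -c "
from h import *
rows((0.0003,.041,.073),35)"
```

```text
clock: 4.63
tool_pos: [0.5209, 0.1147, 0.0693]
orientation: [-145.1, -0.1, -173.5]
force: [-0.6, 0.7, -0.0]
opening: 0.0294
clock: 5.05
tool_pos: [0.5278, 0.039, 0.0693]
orientation: [-145.1, 0.1, -173.9]
force: [-0.7, 0.2, -0.6]
opening: 0.0327
clock: 5.22
tool_pos: [0.5284, 0.0404, 0.0694]
orientation: [-145.2, 0.1, -173.9]
force: [0.6, 1.3, 0.1]
opening: 0.033
t 5.22 grasp(rack)mm [-0.7 36.7 73.5] F [0.6 1.3 0.1] open 33.0 j [ 42.  25. -42.  36. -52. -65.]
shift [-0.005  0.019 -0.01 ] turn [ 0.0005  0.     -0.0004]
```

```bash
python3 -m handwheel '[[[0,0,0],[0,0,0]],[[0,0,0],[0,0,0]],[[0,0,0],[0,0,0]],[[0,0,0],[0,0,0]],[[0,0,0],[0,0,0]]]' 1; python3 -m handwheel '[[[0,0.04,-0.028],[0,0,0]],[[0,0.08,-0.056],[0,0,0]],[[0,0.12,-0.084],[0,0,0]],[[0,0.16,-0.112],[0,0,0]]]';  python3 -c "
from h import *
rows((0.0003,.113,.073),35)"
```

```text
clock: 5.63
tool_pos: [0.5287, 0.0421, 0.0692]
orientation: [-145.2, 0.1, -173.7]
force: [0.3, 0.8, 0.8]
opening: 0.0153
clock: 5.97
tool_pos: [0.5238, 0.0809, 0.0691]
orientation: [-145.1, 0.0, -173.8]
force: [0.7, -1.8, -1.3]
opening: 0.0148
t 5.97 grasp(rack)mm [-0.8 77.5 73.2] F [ 0.7 -1.8 -1.3] open 14.8 j [ 46.  26. -39.  33. -54. -66.]
shift [-0.005  0.146 -0.101] turn [ 0.0004  0.     -0.0002]
```

```bash
python3 -m handwheel '[[[0,0.04,-0.028],[0,0,0]],[[0,0.08,-0.056],[0,0,0]],[[0,0.12,-0.083],[0,0,0]],[[0,0.145,-0.1],[0,0,0]],[[0,0.145,-0.1],[0,0,0]]]'; python3 -m handwheel '[[[0,0,0],[0,0,0]],[[0,0,0],[0,0,0]],[[0,0,0],[0,0,0]]]' 0.25; python3 -m handwheel '[[[0,-0.06,0.042],[0,0,0]],[[0,-0.13,0.091],[0,0,0]],[[0,-0.2,0.139],[0,0,0]],[[0,-0.26,0.181],[0,0,0]],[[0,-0.29,0.201],[0,0,0]]]'; python3 -m handwheel '[[[0,0,0],[0,0,0]],[[0,0,0],[0,0,0]],[[0,0,0],[0,0,0]]]' 0.25; python3 -c "
from h import *
rows((0.0003,.041,.0725),35)
s=cam('scene'); np.savez('pics/s4',**s);cv2.imwrite('pics/s4.png',cv2.resize(s['color'][190:300,320:550,::-1],None,fx=3,fy=3))
s=cam('top'); np.savez('pics/t4',**s);cv2.imwrite('pics/t4.png',cv2.resize(s['color'][240:340,100:330,::-1],None,fx=3,fy=3))
"
```

```text
clock: 6.38
tool_pos: [0.5206, 0.1173, 0.0688]
orientation: [-145.2, 0.1, -173.7]
force: [-0.6, 2.6, -2.6]
opening: 0.0149
clock: 6.63
tool_pos: [0.5203, 0.1148, 0.0693]
orientation: [-145.2, 0.1, -173.8]
force: [0.8, 0.1, -0.2]
opening: 0.0296
clock: 7.05
tool_pos: [0.5272, 0.0423, 0.0694]
orientation: [-145.1, 0.0, -173.9]
force: [-0.2, 0.6, 0.1]
opening: 0.0327
clock: 7.3
tool_pos: [0.5283, 0.0455, 0.0694]
orientation: [-145.2, 0.1, -173.8]
force: [0.0, 0.5, 0.7]
opening: 0.0329
t 7.3 grasp(rack)mm [-0.2 41.7 73.5] F [0.  0.5 0.7] open 32.9 j [ 43.  25. -41.  36. -52. -66.]
shift [-0.003 -0.     0.006] turn [ 0.0005  0.0002 -0.0003]
```

View pics/t4.png

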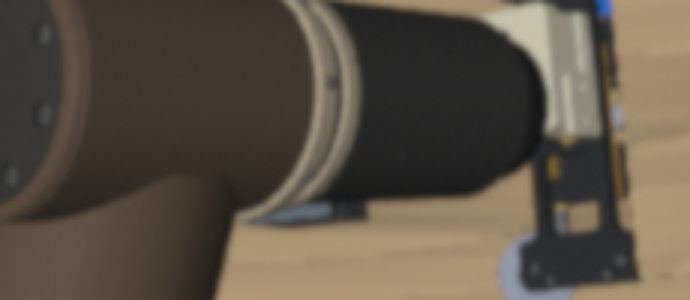

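The arm hides the gauge in the top view. I'll use depth from the scene view instead.

```bash
python3 - <<'E'
from h import *
s=dict(np.load('pics/s4.npz')); P=w2r(cloud(s)-[.0015,0,0])
m=(s['z_map']>0)&(abs(P[...,0])<.006)&(P[...,2]>.045)&(P[...,2]<.1)
q=P[m]
for y in np.arange(.06,.36,.01):
    k=q[(q[:,1]>=y)&(q[:,1]<y+.01)]
    if len(k): print(y.round(2),len(k),k[:,2].max().round(4),np.median(k[:,2]).round(4))
E
```

```text
0.06 2 0.0794 0.0779
0.17 27 0.0814 0.0785
0.18 37 0.0805 0.0775
0.19 38 0.0802 0.0781
0.2 26 0.0814 0.0651
0.21 34 0.0686 0.0635
0.22 29 0.0667 0.0628
0.23 29 0.0993 0.0647
0.29 21 0.0667 0.0641
0.3 34 0.0681 0.0639
0.31 34 0.0671 0.0623
0.32 33 0.0672 0.0623
0.33 36 0.0665 0.063
0.34 32 0.0672 0.0632
0.35 31 0.0669 0.0629
```

View pics/s4.png

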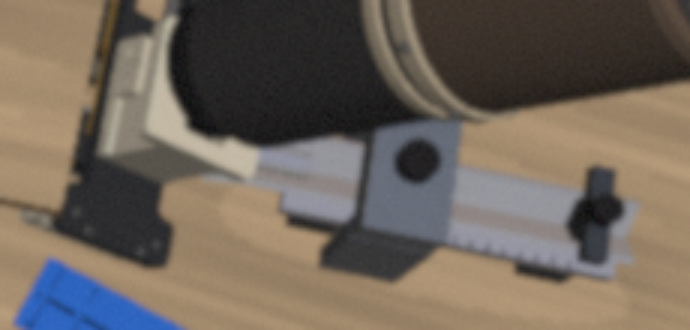

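The shaft lies in the trough with its head at y≈204 and axis at height about 71 (the crop shows the arch and stop clear). The third stroke is about 79 mm, under the arch.

```bash
python3 -m handwheel '[[[0,0,0.004],[0,0,0]],[[0,0,0.004],[0,0,0]],[[0,0,0.004],[0,0,0]],[[0,0,0.004],[0,0,0]],[[0,0,0.004],[0,0,0]]]' 1; python3 -m handwheel '[[[0,0.04,-0.028],[0,0,0]],[[0,0.08,-0.056],[0,0,0]],[[0,0.12,-0.084],[0,0,0]],[[0,0.16,-0.112],[0,0,0]]]';  python3 -m handwheel '[[[0,0.04,-0.028],[0,0,0]],[[0,0.08,-0.056],[0,0,0]],[[0,0.12,-0.083],[0,0,0]],[[0,0.16,-0.11],[0,0,0]],[[0,0.16,-0.11],[0,0,0]]]'; python3 -m handwheel '[[[0,0,0],[0,0,0]],[[0,0,0],[0,0,0]]]'; python3 -c "
from h import *
rows((0.0003,.041,.0725),35)
s=cam('scene')
P=w2r(cloud(s)-[.0015,0,0])
m=(s['z_map']>0)&(abs(P[...,0])<.006)&(P[...,2]>.045)&(P[...,2]<.1)
q=P[m]
for y in np.arange(.16,.36,.005):
    k=q[(q[:,1]>=y)&(q[:,1]<y+.005)]
    if len(k): print(y.round(3),len(k),k[:,2].max().round(4),np.median(k[:,2]).round(4))
"
```

```text
clock: 7.82
tool_pos: [0.5284, 0.0451, 0.0687]
orientation: [-145.2, 0.1, -173.8]
force: [2.1, 0.3, -0.4]
opening: 0.0151
clock: 8.15
tool_pos: [0.5239, 0.0838, 0.0688]
orientation: [-145.1, 0.1, -173.8]
force: [4.9, -3.0, -0.2]
opening: 0.0151
clock: 8.57
tool_pos: [0.5201, 0.1243, 0.0682]
orientation: [-145.2, 0.1, -173.7]
force: [1.1, 4.7, 1.3]
opening: 0.015
clock: 8.73
tool_pos: [0.52, 0.1229, 0.0684]
orientation: [-145.2, 0.1, -173.7]
force: [2.7, 3.2, -2.1]
opening: 0.0151
t 8.73 grasp(rack)mm [ -0.  119.7  72.5] F [ 2.7  3.2 -2.1] open 15.1 j [ 50.  27. -35.  30. -57. -67.]
shift [-0.001 -0.323  0.224] turn [ 0.0007  0.0003 -0.0002]
0.29 3 0.0681 0.0664
0.295 16 0.0665 0.0628
0.3 16 0.067 0.0629
0.305 17 0.0672 0.063
0.31 17 0.0669 0.0638
0.315 16 0.0656 0.0635
0.32 16 0.066 0.0634
0.325 18 0.0676 0.0633
0.33 16 0.069 0.0631
0.335 19 0.0683 0.0629
0.34 13 0.0671 0.0639
0.345 15 0.0662 0.0622
0.35 19 0.0683 0.0631
0.355 20 0.066 0.0632
```

```bash
python3 -m handwheel '[[[0,0,0],[0,0,0]],[[0,0,0],[0,0,0]],[[0,0,0],[0,0,0]]]' 0.25; python3 -m handwheel '[[[0,-0.07,0.049],[0,0,0]],[[0,-0.14,0.098],[0,0,0]],[[0,-0.21,0.147],[0,0,0]],[[0,-0.28,0.195],[0,0,0]],[[0,-0.32,0.222],[0,0,0]]]'; python3 -m handwheel '[[[0,0,0],[0,0,0]],[[0,0,0],[0,0,0]],[[0,0,0],[0,0,0]]]' 0.25; python3 -c "
from h import *
rows((0.0003,.041,.0725),35)"; python3 -m handwheel '[[[0,0,0],[0,0,0]],[[0,0,0],[0,0,0]],[[0,0,0],[0,0,0]],[[0,0,0],[0,0,0]],[[0,0,0],[0,0,0]]]' 1; python3 -m handwheel '[[[0,0.03,-0.021],[0,0,0]],[[0,0.06,-0.042],[0,0,0]],[[0,0.09,-0.063],[0,0,0]],[[0,0.12,-0.084],[0,0,0]],[[0,0.12,-0.084],[0,0,0]]]'; python3 -c "
from h import *
rows((0.0003,.115,.072),35)
s=cam('scene')
P=w2r(cloud(s)-[.0015,0,0])
m=(s['z_map']>0)&(abs(P[...,0])<.006)&(P[...,2]>.045)&(P[...,2]<.1)
q=P[m]
for y in np.arange(.28,.36,.005):
    k=q[(q[:,1]>=y)&(q[:,1]<y+.005)]
    if len(k): print(y.round(3),len(k),k[:,2].max().round(4),np.median(k[:,2]).round(4))
"
```

```text
clock: 9.03
tool_pos: [0.5188, 0.1207, 0.0685]
orientation: [-145.1, 0.0, -173.9]
force: [-0.9, 0.1, 1.0]
opening: 0.0292
clock: 9.45
tool_pos: [0.5269, 0.0421, 0.0686]
orientation: [-145.1, -0.0, -173.9]
force: [0.2, -0.1, -0.5]
opening: 0.0329
clock: 9.7
tool_pos: [0.5282, 0.045, 0.0687]
orientation: [-145.2, 0.1, -173.8]
force: [-0.0, -0.0, -0.0]
opening: 0.033
t 9.7 grasp(rack)mm [-0.3 41.3 72.8] F [-0. -0. -0.] open 33.0 j [ 42.  25. -41.  36. -52. -66.]
shift [-0.003 -0.     0.002] turn [ 0.0005  0.0001 -0.0003]
clock: 10.12
tool_pos: [0.5284, 0.0452, 0.0686]
orientation: [-145.2, 0.1, -173.8]
force: [0.6, 1.1, 0.3]
opening: 0.0155
clock: 10.53
tool_pos: [0.525, 0.0752, 0.0683]
orientation: [-145.2, 0.1, -173.7]
force: [0.3, 1.5, -2.9]
opening: 0.0151
t 10.53 grasp(rack)mm [-0.3 71.7 72.4] F [ 0.3  1.5 -2.9] open 15.1 j [ 45.  26. -39.  33. -54. -66.]
shift [-0.003  0.179 -0.122] turn [ 0.0006  0.0002 -0.0001]
0.285 2 0.0794 0.0791
0.29 16 0.0809 0.0784
0.295 18 0.0816 0.0784
0.3 19 0.0799 0.079
0.305 18 0.0807 0.0783
0.31 6 0.0783 0.0733
0.315 15 0.0685 0.0641
0.32 15 0.0681 0.0638
0.325 16 0.0663 0.0631
0.33 20 0.0655 0.0633
0.335 16 0.0677 0.0638
0.34 18 0.0668 0.0636
0.345 18 0.0702 0.0629
0.35 16 0.0665 0.0639
0.355 17 0.0659 0.0635
```

The head is at ≈311, out under the arch, with the tail just clear of the tube. About 51 mm remain, so I approach and then creep in.

```bash
python3 -m handwheel '[[[0,0.035,-0.024],[0,0,0]],[[0,0.07,-0.049],[0,0,0]],[[0,0.11,-0.076],[0,0,0]],[[0,0.15,-0.104],[0,0,0]],[[0,0.17,-0.118],[0,0,0]]]'; python3 -m handwheel '[[[0,0.005,-0.003],[0,0,0]],[[0,0.008,-0.005],[0,0,0]],[[0,0.012,-0.008],[0,0,0]],[[0,0.012,-0.008],[0,0,0]]]'; python3 -c "
from h import *
rows((0.0003,.1225,.0715),35)
s=cam('scene')
P=w2r(cloud(s)-[.0015,0,0])
m=(s['z_map']>0)&(abs(P[...,0])<.006)&(P[...,2]>.045)&(P[...,2]<.1)
q=P[m]
for y in np.arange(.34,.37,.0025):
    k=q[(q[:,1]>=y)&(q[:,1]<y+.0025)]
    if len(k): print(y.round(4),len(k),k[:,2].max().round(4),np.median(k[:,2]).round(4))
"
```

```text
clock: 11.0
tool_pos: [0.5205, 0.1166, 0.0685]
orientation: [-145.2, 0.1, -173.7]
force: [1.3, -0.8, -2.9]
opening: 0.0151
clock: 11.33
tool_pos: [0.52, 0.1177, 0.0685]
orientation: [-145.2, 0.1, -173.8]
force: [1.5, -0.3, -2.7]
opening: 0.0148
t 11.33 grasp(rack)mm [ -0.6 114.5  72.6] F [ 1.5 -0.3 -2.7] open 14.8 j [ 49.  27. -36.  30. -57. -66.]
shift [-0.005  0.036 -0.018] turn [ 0.0005  0.0001 -0.0002]
0.34 10 0.0813 0.0788
0.3425 10 0.0812 0.0779
0.345 9 0.0807 0.0799
0.3475 8 0.08 0.078
0.35 10 0.0813 0.0782
0.3525 5 0.0787 0.0761
0.355 1 0.0654 0.0654
0.3575 3 0.0659 0.0627
0.36 12 0.0975 0.0649
0.3625 46 0.0997 0.0792
0.365 1 0.0985 0.0985
```

```bash
python3 -m handwheel '[[[0,0.008,-0.005],[0,0,0]],[[0,0.016,-0.011],[0,0,0]],[[0,0.022,-0.014],[0,0,0]],[[0,0.022,-0.014],[0,0,0]]]'; python3 -m handwheel '[[[0,0.005,-0.0035],[0,0,0]],[[0,0.005,-0.0035],[0,0,0]],[[0,0.005,-0.0035],[0,0,0]]]'; python3 -m handwheel '[[[0,0.005,-0.0035],[0,0,0]],[[0,0.005,-0.0035],[0,0,0]],[[0,0.005,-0.0035],[0,0,0]]]';python3 -c "
from h import *
rows((0.0003,.1225,.0715),35)"
```

```text
clock: 11.72
tool_pos: [0.5196, 0.1231, 0.0684]
orientation: [-145.2, 0.1, -173.8]
force: [1.0, -0.6, -2.6]
opening: 0.0153
clock: 11.97
tool_pos: [0.5194, 0.1242, 0.0683]
orientation: [-145.2, 0.1, -173.8]
force: [0.4, -1.3, -2.8]
opening: 0.015
clock: 12.22
tool_pos: [0.5193, 0.1254, 0.0684]
orientation: [-145.2, 0.1, -173.8]
force: [0.5, -1.0, -2.2]
opening: 0.0152
t 12.22 grasp(rack)mm [ -0.5 122.2  72.5] F [ 0.5 -1.  -2.2] open 15.2 j [ 50.  27. -35.  29. -57. -67.]
shift [-0.004  0.004  0.003] turn [ 0.0005  0.0001 -0.0002]
```

```bash
python3 -m handwheel '[[[0,0.004,-0.0028],[0,0,0]],[[0,0.004,-0.0028],[0,0,0]],[[0,0.004,-0.0028],[0,0,0]]]'; python3 -m handwheel '[[[0,0.004,-0.0028],[0,0,0]],[[0,0.004,-0.0028],[0,0,0]],[[0,0.004,-0.0028],[0,0,0]]]';python3 -c "
from h import *
rows((0.0003,.1225,.0715),35)
s=cam('scene'); np.savez('pics/s5',**s);cv2.imwrite('pics/s5.png',cv2.resize(s['color'][225:295,430:550,::-1],None,fx=6,fy=6,interpolation=cv2.INTER_CUBIC))
"
```

```text
clock: 12.47
tool_pos: [0.5192, 0.1264, 0.0684]
orientation: [-145.2, 0.1, -173.8]
force: [1.7, -1.8, -2.6]
opening: 0.0147
clock: 12.72
tool_pos: [0.519, 0.1272, 0.0684]
orientation: [-145.1, 0.1, -173.8]
force: [0.4, -2.6, -2.2]
opening: 0.0152
t 12.72 grasp(rack)mm [ -0.6 124.   72.5] F [ 0.4 -2.6 -2.2] open 15.2 j [ 50.  27. -35.  29. -57. -67.]
shift [-0.005 -0.003  0.008] turn [ 0.0004  0.0001 -0.0002]
```

View pics/s5.png

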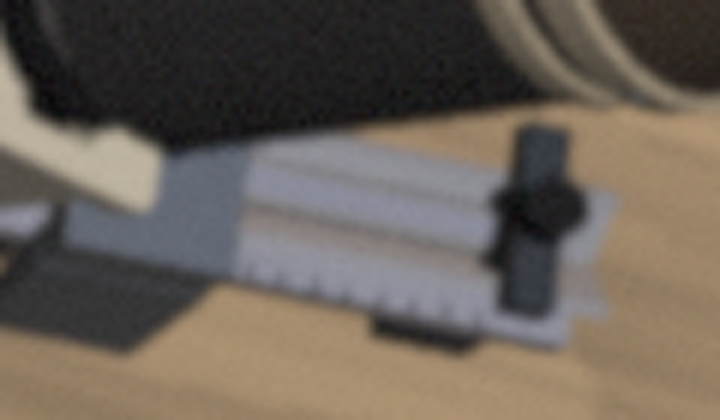

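The shaft, the bright strip along (250,185)–(500,235), reaches the stop at about (500,230), and the y force is beginning to rise. I push a little more to confirm contact.

```bash
python3 -m handwheel '[[[0,0.005,-0.0035],[0,0,0]],[[0,0.005,-0.0035],[0,0,0]],[[0,0.005,-0.0035],[0,0,0]]]'; python3 -m handwheel '[[[0,0.005,-0.0035],[0,0,0]],[[0,0.005,-0.0035],[0,0,0]],[[0,0.005,-0.0035],[0,0,0]]]';python3 -c "
from h import *
rows((0.0003,.1225,.0715),35)"
```

```text
clock: 13.02
tool_pos: [0.5185, 0.1272, 0.0686]
orientation: [-145.0, 0.0, -173.9]
force: [2.3, -6.4, -1.9]
opening: 0.0155
clock: 13.27
tool_pos: [0.5181, 0.1272, 0.0689]
orientation: [-144.9, -0.0, -173.9]
force: [4.8, -10.8, -0.5]
opening: 0.015
t 13.27 grasp(rack)mm [ -1.4 124.2  73. ] F [  4.8 -10.8  -0.5] open 15.0 j [ 50.  27. -35.  29. -58. -67.]
shift [-0.009 -0.002  0.011] turn [-0.0002 -0.0003 -0.0003]
```

Firm contact: the tool is stalled with 11 N against it and the head is near 362. I relax, open and retreat along the tool axis.

```bash
python3 -m handwheel '[[[0,-0.006,0.0042],[0,0,0]],[[0,-0.006,0.0042],[0,0,0]]]'; python3 -m handwheel '[[[0,0,0],[0,0,0]],[[0,0,0],[0,0,0]],[[0,0,0],[0,0,0]],[[0,0,0],[0,0,0]],[[0,0,0],[0,0,0]]]' 0; python3 -m handwheel '[[[0,0,-0.05],[0,0,0]],[[0,0,-0.15],[0,0,0]],[[0,0,-0.3],[0,0,0]],[[0,0,-0.45],[0,0,0]],[[0,0,-0.6],[0,0,0]]]';python3 -c "
from h import *
rows((-.3,.11,.3),35)"
```

```text
clock: 13.43
tool_pos: [0.5187, 0.1272, 0.0685]
orientation: [-145.1, 0.0, -173.8]
force: [2.5, -5.7, -2.6]
opening: 0.0149
clock: 13.85
tool_pos: [0.5191, 0.1287, 0.0685]
orientation: [-145.2, 0.1, -173.8]
force: [-1.1, -0.8, 0.5]
opening: 0.0411
clock: 14.27
tool_pos: [0.511, 0.1975, 0.1686]
orientation: [-145.2, 0.1, -173.8]
force: [0.6, 0.2, -0.0]
opening: 0.0437
t 14.27 grasp(rack)mm [ -0.9 194.8 172.7] F [ 0.6  0.2 -0. ] open 43.7 j [ 56.  23. -23.  23. -73. -62.]
shift [ 1.495 -0.713 -0.281] turn [ 0.0005  0.0001 -0.0002]
```

```bash
python3 -m handwheel '[[[0,0,-0.15],[0,0,0]],[[0.1,0,-0.3],[0,0,0]],[[0.25,0,-0.4],[0,0,0]],[[0.45,0,-0.4],[0,0,0]],[[0.65,0,-0.4],[0,0,0]]]'; python3 -m handwheel '[[[0.2,0,0],[0,0,0]],[[0.4,0,0],[0,0,0]],[[0.6,0,0],[0,0,0]],[[0.6,0,0],[0,0,0]]]'; python3 - <<'E'
from h import *
rows((-.3,.11,.3),35)
for n in ('scene','top'):
    s=cam(n)
    P=w2r(cloud(s)); off=[.0015 if n=='scene' else -.0015,0,0]; P-=off
    m=(s['z_map']>0)&(abs(P[...,0])<.012)&(P[...,2]>.070)&(P[...,2]<.084)&(P[...,1]<.37)&(P[...,1]>.04)
    q=P[m]; print(n,len(q), 'y',np.sort(q[:,1])[[0,5,-6,-1]].round(4))
    for a,b in ((.06,.1),(.1,.14),(.18,.22),(.29,.33),(.33,.36)):
        k=q[(q[:,1]>a)&(q[:,1]<b)]
        if len(k):print(a,len(k),'x',k[:,0].mean().round(4),'ztop',np.percentile(k[:,2],90).round(4))
    for l,c in dict(bear=(-.0879,.123,.03),foot=(.1156,.11,.035)).items():
        k=P[(np.hypot(P[...,0]-c[0],P[...,1]-c[1])<.07)&(P[...,2]>.008)&(P[...,2]<c[2])]; print(l,len(k),k.mean(0).round(4) if len(k) else '')
    c=s['color'][190:300,320:550] if n=='scene' else s['color'][240:340,100:330]
    cv2.imwrite(f'pics/end_{n}.png',cv2.resize(c[:,:,::-1],None,fx=3,fy=3,interpolation=cv2.INTER_CUBIC))
E
```

```text
clock: 14.68
tool_pos: [0.3758, 0.2289, 0.2333]
orientation: [-145.3, 0.1, -173.8]
force: [-1.1, 0.9, 0.0]
opening: 0.0438
clock: 15.02
tool_pos: [0.2535, 0.2145, 0.233]
orientation: [-145.3, -0.0, -173.5]
force: [0.6, -0.9, 0.2]
opening: 0.0436
t 15.02 grasp(rack)mm [-255.   239.7  237.1] F [ 0.6 -0.9  0.2] open 43.6 j [ 85.   6. -32.   7. -87. -81.]
shift [ 0.227 -0.712  0.11 ] turn [0.0008 0.0003 0.0005]
scene 1316 y [0.0635 0.0646 0.3635 0.3642]
0.06 166 x 0.0014 ztop 0.08
0.1 185 x 0.0014 ztop 0.0801
0.18 236 x 0.0008 ztop 0.0798
0.29 233 x 0.001 ztop 0.0796
0.33 177 x 0.0011 ztop 0.0804
bear 412 [-0.0863  0.1227  0.0147]
foot 643 [0.1167 0.1089 0.0159]
top 1352 y [0.0638 0.065  0.3644 0.3648]
0.06 171 x -0.0003 ztop 0.0798
0.1 187 x -0.0003 ztop 0.0799
0.18 240 x 0.0 ztop 0.0796
0.29 240 x -0.0006 ztop 0.0798
0.33 179 x -0.0006 ztop 0.0798
bear 446 [-0.0876  0.1232  0.015 ]
foot 518 [0.1149 0.1138 0.0164]
```

View pics/end_scene.png

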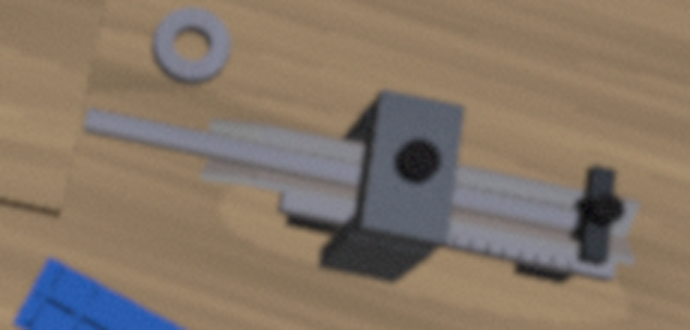

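The final view shows the shaft lying straight in the trough from its tail at (88,120), clear of the tube, under the arch to the stop at (585,215). The arm is out of view. Handing in.

```bash
python3 -m handwheel '[[[0,0,0],[0,0,0]],[[0,0,0],[0,0,0]]]'; python3 -c "
from plant import *
print(close_job())"
```

```text
clock: 15.28
tool_pos: [0.2583, 0.215, 0.2324]
orientation: [-145.2, 0.1, -173.8]
force: [-0.1, 0.5, 0.3]
opening: 0.0439
the job is handed in; nothing more can be done
None
```

The shaft is out of the tube and lying released in the V trough, its leading end against the stop. I handed the job in at about 15.3 s of the 51 s allowed; no verdict is reported.

I drew it out in four strokes with the tool leaning 35°. In the third the leading end passed under the arch, with the tail still about 18 mm inside the tube. In the fourth I held the shaft until it met the stop: the tool stalled with about 11 N against it. I then relaxed, opened the gripper and moved the arm clear.

**Last checks:**
- **Rear end:** about 63 mm out of the tube, which puts the leading end at about y 363.5. I measured the stop face at 362.2, so they agree to about 1.3 mm, within the measuring error.
- **Height:** the top of the shaft is at about 80 mm, so its axis is at about 71–72 mm.
- **Sideways:** the shaft is 0 to 1.4 mm off the line, and straight along the trough. The two cameras disagree by about 1.5 mm here.
- **Bystanders:** the bearing and foot stayed where they were to within a few mm, as far as the depth images show. I did not re-measure the gearmotor, but the arm never worked near it.

No check failed.

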